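# Make up a sampling kit, one of each

### The arm

A 6-joint arm with a two-finger parallel gripper is mounted at the origin on the work surface; the furniture and walls round the work are solid. World frame = base frame: x ahead of the robot, y to its left, z up, the work surface at z = 0. Lengths are in mm, angles in degrees, forces in N, time in s.
With the tool pointing down it reaches from about 350 to 850 mm from the base axis. Payload 8.1 kg.
Tool frame: the origin (TCP) lies at the very end of the fingers, on their centre line; the grasp point (between the pads) lies r.tcp_to_grasp behind it (r.tcp_to_grasp is the distance from the TCP to the grasp point, in mm); z points along the fingers, y is the line along which they close (so a half turn about z gives the same grasp; the last joint's range is limited). The gripper opens to 85 mm and grips with 20 to 120 N. Pads are 22 mm wide; open, the fingers measure 114 mm over their backs; the gripper's body (76 mm by 85 mm) begins 54 mm behind the grasp point. The pads swing forward as they close: fully open they stand 13 mm farther back than shut.
Start: joints at [66.268, 7.471, 85.268, -0, 87.261, -4.893], TCP at [193.723, 567.87, 207.092] pointing down, gripper open.
Joint ranges: [-169.43, 169.43], [-51.17, 129.36], [1.28, 143.12], [-76.62, 256.62], [0, 156.53], [-152.29, 152.29]. Speed limits (degrees/s): [136.94, 136.94, 159.86, 180, 180, 180].

### API

Orientations are given as [roll, pitch, yaw] about the fixed x, y, z axes, in that order (R = Rz(yaw) Ry(pitch) Rx(roll)).
In Python, from bench import sense, viewer, order, r gives the robot as it stands.
- The arm moves only by the tool carry_out, never from a script. Its argument "increments" is one flat list of numbers, 7 for each row, row after row: the shift along the tool's x, y, z as a fraction of full scale, then the turn, a rotation vector about the tool's x, y, z as a fraction of full scale, then the opening, from -1 (shut) to 1 (fully open). A call has exactly 10 rows; each row is the pose to reach, as a shift and turn from the pose commanded when the call began, along the tool's axes at that moment, turning the shorter way round; what a row does not reach only later rows make up. Full scale, the value 1, is 400 mm for a shift and 2 pi rad for a turn. A row lasts 1/8 s, in which the tool goes at most 62.5 mm and 10.7 degrees, less where a joint would pass 70% of its speed; a pose out of reach is approached as far as the arm can. A call with a number of a shift or a turn outside -1 to 1 is refused whole. A call with a gripper value outside its range is refused whole. The fingers move at their own pace and stop on an object; "force" is the grip in N (left out, the last holds). Time passes only in rows, so rows that repeat a pose let the fingers close, or fill a call up. It gives the time, the measured TCP pose, the force, the opening and the grip force at its end, in the units of the state.
- sense(): the state, without advancing time (a new reading comes with each control period).
- viewer.snapshot(name): name is "scene" or "top" or "wrist"; returns the picture (384x512x3 uint8, red, green, blue); there is no depth.
- viewer.get_calibration(name): a dict with "fx", "fy", "cx", "cy" (pixels), "R" (3x3) and "t" (3): a world point X has camera coordinates R X + t. Camera axes: x right, y down, z forward; pixel columns grow to the right and rows downward; lengths in mm; the calibration is good to about 2 mm. A picture is of the moment at which its call begins: read the wrist's pose just before it. get_calibration takes no time and is no camera call; for the wrist camera it gives the pose at the moment of the call.
- order.hand_in(): hands the job in; it is judged then, once.
The state is a dict: "time": time; "joint_pos": joint angles; "qd": joint speeds; "joint_efforts": joint torques, N m; "tool_pos": TCP position; "tcp_rot": TCP orientation; "ft_force": force on the tool from outside, world axes, zero at the start; "wrist_torque": the same for the moment, N m; "finger_gap": finger opening in mm; "grip_force": force on a finger pad.
Only numpy, scipy, OpenCV 4.12 (cv2) and the standard library are available. Lean on these libraries where they do the work, as an engineer would, in place of code of your own. Each camera call takes 0.05 s, during which the arm holds its last target. There are 200 camera calls.

### The job

Make up the sampling kit: the three-compartment metal tray must hold exactly one white-capped jar, one small vial and one flat coverslip box, each standing upright in a compartment of its own. One compartment is already filled, so add only the two kinds that are missing, taken from the black mat, and leave the spare jar and vial standing where they are.

Things in the scene. Friction and masses are not known exactly. Their poses are not given: they have to be found in the camera images.
- kit_tray: open aluminium tray, fixed, 124 x 232 mm; origin: centre of its underside, x along the short side, y along the long, z up. Floor 4 mm thick; walls and two dividers 14 mm high, 4 mm thick. Three compartments in a row along y, each 116 (x) by 72 mm (y) inside, centres at x = 0, y = -76, 0 and +76 mm. One holds a jar or a vial. A drawer unit 120 mm high stands between tray and mat
- jar_1: plastic screw jar, white body and wide white cap, round, 43 mm across and 60 mm high with the cap, upright; origin: centre of its underside, z up. One of two alike; stands on the stock mat or already in the kit tray (read which)
- jar_2: plastic screw jar, white body and wide white cap, round, 43 mm across and 60 mm high with the cap, upright; origin: centre of its underside, z up. One of two alike; stands on the stock mat or already in the kit tray (read which)
- vial_1: small screw vial, clear body and ribbed cap, round, 28 mm across and 46 mm high with the cap, upright; origin: centre of its underside, z up. One of two alike; stands on the stock mat or already in the kit tray (read which)
- vial_2: small screw vial, clear body and ribbed cap, round, 28 mm across and 46 mm high with the cap, upright; origin: centre of its underside, z up. One of two alike; stands on the stock mat or already in the kit tray (read which)
- coverslips: flat square white coverslip box, lid fixed, 31 x 31 mm, 15 mm high (straight sides 13), lies on the stock mat; origin: centre of its underside, x and y square to its sides, z up. The mat: black rubber, 280 x 200 mm, 4 mm thick, fixed. Among the stock lie a clear dish (52 mm across, 14 high) and a round timer (50 across, 19 high), no part of the kit
Mind the look-alikes: they are no part of the job. What is shaped like the vial_2 but green is not meant.

How it is judged (in metres and radians):
At the end, for the whole second after the job is handed in: Exactly one jar, one vial and the coverslip box are in the tray, at rest and within 10 degrees of upright on its floor, one in each compartment; the other jar and the other vial stand upright within 30 mm of where they started (((y of jar_1 in the frame of kit_tray between -0.108 and 0.108 m and x of jar_1 in the frame of kit_tray between -0.056 and 0.056 m and z of jar_1 in the frame of kit_tray below 0.01 m and angle between each of jar_1, jar_2's own z axis and vertical below 0.17 rad and distance of jar_2 from where it was at the start of the episode below 0.03 m and horizontal distance between jar_2 and kit_tray above 0.15 m) or (y of jar_2 in the frame of kit_tray between -0.108 and 0.108 m and x of jar_2 in the frame of kit_tray between -0.056 and 0.056 m and z of jar_2 in the frame of kit_tray below 0.01 m and angle between each of jar_2, jar_1's own z axis and vertical below 0.17 rad and distance of jar_1 from where it was at the start of the episode below 0.03 m and horizontal distance between jar_1 and kit_tray above 0.15 m)) and ((y of vial_1 in the frame of kit_tray between -0.108 and 0.108 m and x of vial_1 in the frame of kit_tray between -0.056 and 0.056 m and z of vial_1 in the frame of kit_tray below 0.01 m and angle between each of vial_1, vial_2's own z axis and vertical below 0.17 rad and distance of vial_2 from where it was at the start of the episode below 0.03 m and horizontal distance between vial_2 and kit_tray above 0.15 m) or (y of vial_2 in the frame of kit_tray between -0.108 and 0.108 m and x of vial_2 in the frame of kit_tray between -0.056 and 0.056 m and z of vial_2 in the frame of kit_tray below 0.01 m and angle between each of vial_2, vial_1's own z axis and vertical below 0.17 rad and distance of vial_1 from where it was at the start of the episode below 0.03 m and horizontal distance between vial_1 and kit_tray above 0.15 m)) and y of coverslips in the frame of kit_tray between -0.108 and 0.108 m and x of coverslips in the frame of kit_tray between -0.056 and 0.056 m and z of coverslips in the frame of kit_tray below 0.01 m and angle between coverslips's own z axis and vertical below 0.17 rad and ((y of jar_1 in the frame of kit_tray between -0.106 and -0.046 m and x of jar_1 in the frame of kit_tray between -0.056 and 0.056 m) or (y of jar_2 in the frame of kit_tray between -0.106 and -0.046 m and x of jar_2 in the frame of kit_tray between -0.056 and 0.056 m) or (y of vial_1 in the frame of kit_tray between -0.106 and -0.046 m and x of vial_1 in the frame of kit_tray between -0.056 and 0.056 m) or (y of vial_2 in the frame of kit_tray between -0.106 and -0.046 m and x of vial_2 in the frame of kit_tray between -0.056 and 0.056 m) or (y of coverslips in the frame of kit_tray between -0.106 and -0.046 m and x of coverslips in the frame of kit_tray between -0.056 and 0.056 m)) and ((y of jar_1 in the frame of kit_tray between -0.03 and 0.03 m and x of jar_1 in the frame of kit_tray between -0.056 and 0.056 m) or (y of jar_2 in the frame of kit_tray between -0.03 and 0.03 m and x of jar_2 in the frame of kit_tray between -0.056 and 0.056 m) or (y of vial_1 in the frame of kit_tray between -0.03 and 0.03 m and x of vial_1 in the frame of kit_tray between -0.056 and 0.056 m) or (y of vial_2 in the frame of kit_tray between -0.03 and 0.03 m and x of vial_2 in the frame of kit_tray between -0.056 and 0.056 m) or (y of coverslips in the frame of kit_tray between -0.03 and 0.03 m and x of coverslips in the frame of kit_tray between -0.056 and 0.056 m)) and ((y of jar_1 in the frame of kit_tray between 0.046 and 0.106 m and x of jar_1 in the frame of kit_tray between -0.056 and 0.056 m) or (y of jar_2 in the frame of kit_tray between 0.046 and 0.106 m and x of jar_2 in the frame of kit_tray between -0.056 and 0.056 m) or (y of vial_1 in the frame of kit_tray between 0.046 and 0.106 m and x of vial_1 in the frame of kit_tray between -0.056 and 0.056 m) or (y of vial_2 in the frame of kit_tray between 0.046 and 0.106 m and x of vial_2 in the frame of kit_tray between -0.056 and 0.056 m) or (y of coverslips in the frame of kit_tray between 0.046 and 0.106 m and x of coverslips in the frame of kit_tray between -0.056 and 0.056 m)) and linear speed of each of jar_1, jar_2, vial_1, vial_2, coverslips below 0.03 m/s); the robot touches nothing.
It also fails if it takes over 64 s, if anything falls off the work surface, if the arm or the gripper's body presses on something with over 40 N, if the wrist force passes 120 N, or if a joint passes its speed limit or range.

## Working session

There is one attempt and no reset: what is moved stays moved. The work goes in short steps, Python scripts to look and compute and a tool call to move; the robot and the scene stay as the last step left them, time stands still between calls to the robot, and variables do not carry over. Pictures are saved under pics/ and viewed, at most 10 in all, crops included, and the job is handed in when it is done.

Besides the shell and the picture viewer there is one more tool, called as name(argument=value, ...), one argument or row to a line, values as JSON. carry_out: Moves the arm, as the interface text tells. Its arguments: {"type":"object","properties":{"increments":{"type":"array"},"force":{"type":"number"}},"required":["increments"]}

```bash
ls; mkdir -p pics; python3 - <<'E'
from bench import sense, viewer, order, r
import cv2
print(sense(), r.tcp_to_grasp)
for n in ("scene","top"):
    im=viewer.snapshot(n); cv2.imwrite(f"pics/{n}0.png",cv2.resize(im[:,:,::-1],(800,600),interpolation=cv2.INTER_CUBIC))
    print(n,viewer.get_calibration(n))
E
```

```text
pics
{'time': 0.0, 'joint_pos': array([ 6.62670270e+01,  7.51330721e+00,  8.53292824e+01, -6.07713010e-04,
        8.72606855e+01, -4.89229184e+00]), 'qd': array([-0.01232515, -0.06176384,  0.01784213,  0.00371838,  0.07859008,
        0.03319502]), 'joint_efforts': array([ 1.81985306e-03, -5.69394600e+01, -5.00562465e+01,  1.23264849e-04,
        1.45119932e-02, -3.29285126e-05]), 'tool_pos': array([193.50172107, 567.323608  , 206.06320431]), 'tcp_rot': array([-1.79897049e+02, -8.20284021e-03,  1.61159341e+02]), 'ft_force': array([-0.04408179, -0.11554774, -0.99181466]), 'wrist_torque': array([-0.00923746,  0.02657252, -0.03995758]), 'grip_force': 0.0, 'finger_gap': 85.61251786109139} 18.700000000000003
scene {'fx': 362.5845569226085, 'fy': 362.5845569226085, 'cx': 257.75396676335737, 'cy': 187.34714426100547, 'R': array([[ 0.83166453, -0.5550636 ,  0.01544385],
       [-0.3836156 , -0.59444397, -0.70673576],
       [ 0.4014638 ,  0.58184256, -0.70730902]]), 't': array([-453.51290706,  174.73861721,  776.47350587])}
top {'fx': 403.46210506200015, 'fy': 403.46210506200015, 'cx': 256.29378728261753, 'cy': 192.61410297975561, 'R': array([[-0.02538904, -0.99950901, -0.01836122],
       [-0.98401298,  0.02822575, -0.17584587],
       [ 0.17627779,  0.01360313, -0.98424646]]), 't': array([ -46.13932692,  508.00486478, 1166.49869444])}
```

View pics/scene0.png

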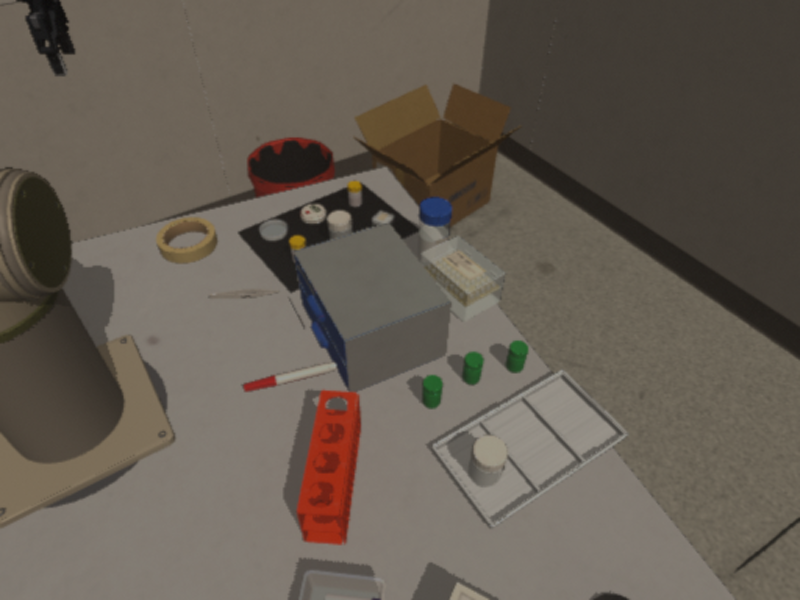

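View pics/top0.png

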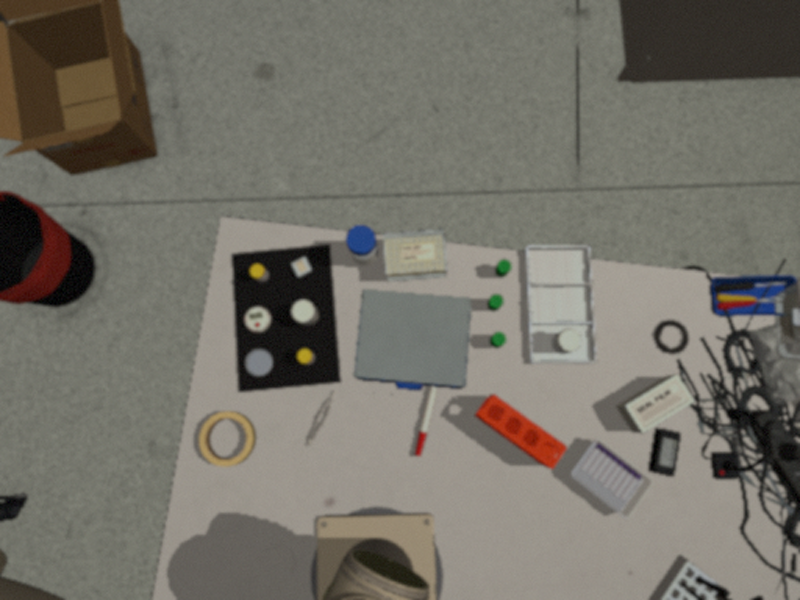

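The only jar in the tray is at top (569,341), so a vial and the coverslip box are missing. On the mat in the top view:
- Yellow-capped vials at (258,271) and (305,356).
- Spare jar at (303,312).
- Timer at (257,319) and dish at (258,362).
- White square box at (301,267).

The look-alikes are the three green vials at (503,268), (495,302) and (498,340), and the label boxes beside the drawer. I'll check the choice in one close crop.

```bash
python3 - <<'E'
from bench import viewer
import cv2, numpy as np
im=viewer.snapshot("top")[:,:,::-1]
a=cv2.resize(im[155:255,145:225],None,fx=6,fy=6,interpolation=cv2.INTER_CUBIC) # 480x600
b=cv2.resize(im[150:240,330:384],None,fx=5.5,fy=5.5,interpolation=cv2.INTER_CUBIC) # 297x495
o=np.zeros((600,780,3),np.uint8);o[:,:480]=a;o[:495,480:777]=b
cv2.imwrite("pics/crop.png",o)
E
```

```text
(no output)
```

View pics/crop.png

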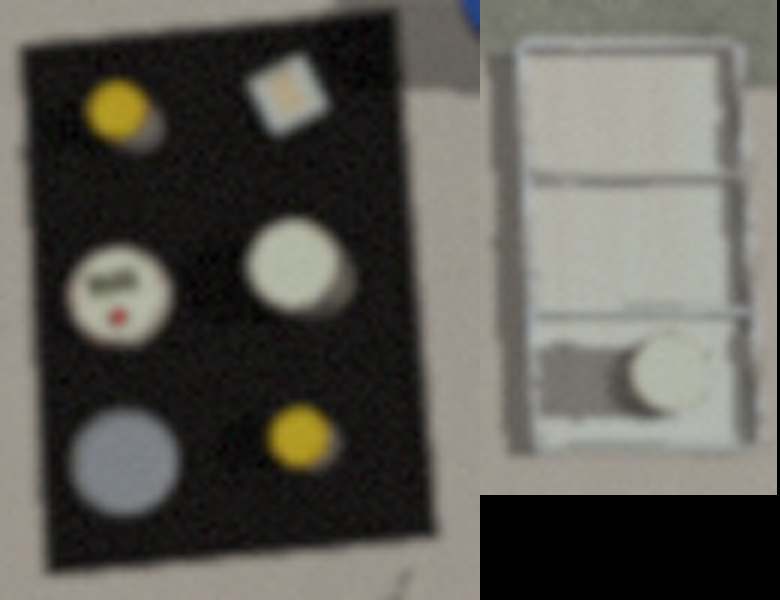

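The crop shows:
- Vial caps at (117,109) and (300,437).
- Box corners at (247,87), (298,52), (331,103) and (280,138).
- Jar at (293,264).
- Tray rim and dividers, with the jar in the bottom compartment.

The nearer vial at (300,437) and the box are my choices.

```bash
cat > h.py <<'E'
import numpy as np
from bench import viewer
def ray(name,u,v,z):
    c=viewer.get_calibration(name);R=np.array(c["R"]);t=np.array(c["t"])
    d=R.T@np.array([(u-c["cx"])/c["fx"],(v-c["cy"])/c["fy"],1]);o=-R.T@t
    return o+d*(z-o[2])/d[2]
E
python3 - <<'E'
from h import *
A=lambda u,v,z:ray("top",(u+.5)/6-.5+145,(v+.5)/6-.5+155,z).round(1)[:2]
B=lambda u,v,z:ray("top",(u-480+.5)/5.5-.5+330,(v+.5)/5.5-.5+150,z).round(1)[:2]
for n,u,v,z in [("vialfar",117,109,50),("vialnear",300,437,50),("jar",293,264,64),("timer",120,296,23),("dish",124,461,18)]: print(n,A(u,v,z))
c=np.array([A(*p,19) for p in [(247,87),(298,52),(331,103),(280,138)]]);print("box",c,c.mean(0),np.linalg.norm(np.roll(c,1,0)-c,axis=1),np.degrees(np.arctan2(*(c[1]-c[0])[::-1])))
c=np.array([A(*p,4) for p in [(22,46),(397,10),(437,535),(47,573)]]);print("mat",c,np.linalg.norm(np.roll(c,1,0)-c,axis=1))
c=np.array([B(*p,14) for p in [(519,45),(743,42),(757,447),(533,447)]]);print("tray",c,c.mean(0),np.linalg.norm(np.roll(c,1,0)-c,axis=1))
for n,p in [("d1L",(528,180)),("d1R",(742,180)),("d2L",(533,315)),("d2R",(750,312)),("jar",(669,373))]: print(n,B(*p,14 if n!="jar" else 64))
for p in [(356/1.5625,380/1.5625),(465/1.5625,386/1.5625),(362/1.5625,291/1.5625),(471/1.5625,297/1.5625)]: print("drawer",ray("top",*p,120).round())
for p in [(375,255),(362,243),(384,272),(446,272),(445,235)]:print("stuff",ray("top",p[0]/1.5625,p[1]/1.5625,60).round())
E
```

```text
vialfar [574.7 217.6]
vialnear [406.5 124.8]
jar [490.5 126. ]
timer [483.4 221.3]
dish [399.9 219.3]
box [[591.7 157.9]
 [609.6 131.4]
 [581.9 114.2]
 [564.2 140.6]] [586.85  136.025] [32.48907509 31.97905565 32.60567435 31.78443015] -55.962087262325326
mat [[621.1 279.8]
 [634.7  81.7]
 [359.3  62.9]
 [345.4 261.1]] [276.33345798 198.56628616 276.04093899 198.68681386]
tray [[ 615.1 -312.6]
 [ 613.  -438.9]
 [ 384.4 -428.7]
 [ 387.7 -306.5]] [ 500.05  -371.675] [227.48180147 126.31745723 228.82744591 122.24454998]
d1L [ 537.  -312.9]
d1R [ 533.5 -432.1]
d2L [ 460.7 -311. ]
d2R [ 459.  -430.7]
jar [ 420.9 -371.1]
drawer [354.  21. 120.]
drawer [ 338. -170.  120.]
drawer [513.   8. 120.]
drawer [ 497. -188.  120.]
stuff [595. -13.  60.]
stuff [620.  11.  60.]
stuff [561. -30.  60.]
stuff [ 557. -148.   60.]
stuff [ 631. -149.   60.]
```

carry_out(
  increments=[-0.9, -0.5, 0, 0, 0, 0.1, 0.4, -0.9, -0.5, 0, 0, 0, 0.1, 0.4, -0.9, -0.5, 0, 0, 0, 0.1, 0.4, -0.9, -0.5, 0, 0, 0, 0.1, 0.4, -0.9, -0.5, 0, 0, 0, 0.1, 0.4, -0.9, -0.5, 0, 0, 0, 0.1, 0.4, -0.9, -0.5, 0, 0, 0, 0.1, 0.4, -0.9, -0.5, 0, 0, 0, 0.1, 0.4, -0.9, -0.5, 0, 0, 0, 0.1, 0.4, -0.9, -0.5, 0, 0, 0, 0.1, 0.4],
  force=40,
)

```text
time: 1.4
tool_pos: [469.1, 263.3, 207.0]
tcp_rot: [-180.0, -0.0, 125.2]
ft_force: [0.0, -0.2, 0.4]
finger_gap: 59.9
grip_force: 0.0
```

```bash
cat >> h.py <<'E'
from bench import sense
def go(target,thy):
    "fractions to reach world target (mm), finger line at thy deg, from the measured pose (down)"
    s=sense(); p=s["tool_pos"]; yaw=np.radians(s["tcp_rot"][2]); th=s["tcp_rot"][2]-90
    d=np.array(target)-p; c,n=np.cos(yaw),np.sin(yaw)
    w=(thy-th+180)%360-180
    print("t",round(s["time"],2),"pos",p.round(1),"rot",s["tcp_rot"].round(2),"gap",round(s["finger_gap"],1),"J6",round(s["joint_pos"][5],1),"F",s["ft_force"].round(1),"grip",round(s["grip_force"],1))
    print("frac",np.round([(d[0]*c+d[1]*n)/400,(d[0]*n-d[1]*c)/400,-d[2]/400,0,0,-w/360],4))
E
python3 -c "
from h import *
from bench import r
go([587,136,130],34); print(r.tcp_to_grasp,[a for a in dir(r) if a[0]!='_'])"
```

```text
t 1.4 pos [469.1 263.3 207. ] rot [-1.7999e+02 -2.0000e-02  1.2525e+02] gap 59.9 J6 -11.4 F [ 0.  -0.2  0.4] grip 0.0
frac [-0.43    0.0571  0.1925  0.      0.      0.0035]
18.700000000000003 ['PlanningError', 'tcp_to_grasp']
```

carry_out(
  increments=[-0.43, 0.057, 0.193, 0, 0, 0.0035, 0.4, -0.43, 0.057, 0.193, 0, 0, 0.0035, 0.4, -0.43, 0.057, 0.193, 0, 0, 0.0035, 0.4, -0.43, 0.057, 0.193, 0, 0, 0.0035, 0.4, -0.43, 0.057, 0.193, 0, 0, 0.0035, 0.4, -0.43, 0.057, 0.193, 0, 0, 0.0035, 0.4, -0.43, 0.057, 0.193, 0, 0, 0.0035, 0.4, -0.43, 0.057, 0.193, 0, 0, 0.0035, 0.4, -0.43, 0.057, 0.193, 0, 0, 0.0035, 0.4, -0.43, 0.057, 0.193, 0, 0, 0.0035, 0.4],
)

```text
time: 2.65
tool_pos: [587.5, 134.9, 130.0]
tcp_rot: [180.0, 0.0, 123.9]
ft_force: [-1.6, -0.1, 0.8]
finger_gap: 60.0
grip_force: 0.0
```

```bash
python3 -c "
from h import *
import cv2
go([587,136,6],34)
c=viewer.get_calibration('wrist');im=viewer.snapshot('wrist')
cv2.imwrite('pics/w1.png',cv2.resize(im[:,:,::-1],(800,600)))
for p in ([587,136,19],[406.5,124.8,50]):
  q=c['R']@np.array(p)+c['t'];print(1.5625*(c['fx']*q[0]/q[2]+c['cx']),1.5625*(c['fy']*q[1]/q[2]+c['cy']))"
```

```text
t 2.65 pos [587.5 134.9 130. ] rot [180.    0.  123.9] gap 60.0 J6 -25.8 F [-1.6 -0.1  0.8] grip 0.0
frac [ 3.000e-03  4.000e-04  3.099e-01  0.000e+00  0.000e+00 -3.000e-04]
406.97447755834287 280.04720375414973
73.20936951768533 106.68169029441434
```

View pics/w1.png

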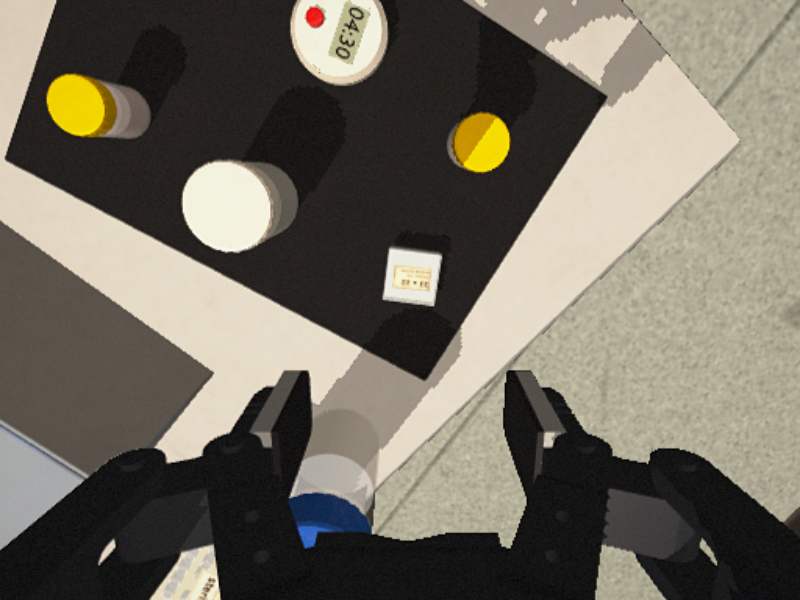

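The wrist view shows the box alone at (413,276) with corners (390,248), (442,252), (435,306), (383,300). The vial caps are at (82,105) and (481,142), and the jar is at (228,205). I'll refine the position from these.

```bash
python3 -c "
from h import *
W=lambda u,v,z:ray('wrist',(u+.5)/1.5625-.5,(v+.5)/1.5625-.5,z)[:2].round(1)
c=np.array([W(*p,19) for p in [(390,248),(442,252),(435,306),(383,300)]]);e=np.roll(c,-1,0)-c
print(c.mean(0),np.linalg.norm(e,axis=1),np.degrees(np.arctan2(e[:,1],e[:,0])))
print('vials',W(82,105,50),W(481,142,50),'jar',W(228,206,64))
go([587,136,6],34)"
```

```text
[588.35 139.3 ] [29.73163299 32.47660697 30.85854825 31.21810372] [  29.41024142  -62.09355724 -153.01976928  115.82632132]
vials [409.5 127.8] [573.8 218.5] jar [491.4 128.5]
t 2.7 pos [587.6 134.9 129.9] rot [180.    0.  123.9] gap 59.9 J6 -25.8 F [ 0.5  0.  -0.2] grip 0.0
frac [ 3.200e-03  5.000e-04  3.098e-01  0.000e+00  0.000e+00 -3.000e-04]
```

```bash
python3 -c "
from h import *
go([588,138,6],29)"
```

```text
t 2.7 pos [587.6 134.9 129.9] rot [180.    0.  123.9] gap 59.9 J6 -25.8 F [ 0.5  0.  -0.2] grip 0.0
frac [0.0059 0.0053 0.3098 0.     0.     0.0136]
```

carry_out(
  increments=[0.006, 0.005, 0.1, 0, 0, 0.0136, 0.4, 0.006, 0.005, 0.2, 0, 0, 0.0136, 0.4, 0.006, 0.005, 0.25, 0, 0, 0.0136, 0.4, 0.006, 0.005, 0.28, 0, 0, 0.0136, 0.4, 0.006, 0.005, 0.3, 0, 0, 0.0136, 0.4, 0.006, 0.005, 0.31, 0, 0, 0.0136, 0.4, 0.006, 0.005, 0.31, 0, 0, 0.0136, 0, 0.006, 0.005, 0.31, 0, 0, 0.0136, -0.5, 0.006, 0.005, 0.31, 0, 0, 0.0136, -0.5, 0.006, 0.005, 0.31, 0, 0, 0.0136, -0.5],
)

```text
time: 3.95
tool_pos: [588.1, 138.0, 6.2]
tcp_rot: [180.0, 0.0, 119.0]
ft_force: [0.1, -0.5, -0.2]
finger_gap: 21.4
grip_force: 0.0
```

```bash
python3 -c "
from h import *
go([588,138,6],29)"
```

```text
t 3.95 pos [588.1 138.    6.2] rot [1.7998e+02 1.0000e-02 1.1901e+02] gap 21.4 J6 -20.7 F [ 0.1 -0.5 -0.2] grip 0.0
frac [ 0.     -0.0001  0.0004  0.      0.      0.    ]
```

```bash
python3 -c "
from h import *
import cv2
im=viewer.snapshot('wrist')[120:,80:432]
cv2.imwrite('pics/w2.png',cv2.resize(im[:,:,::-1],None,fx=2.2,fy=2.2,interpolation=cv2.INTER_CUBIC))"
```

```text
(no output)
```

View pics/w2.png

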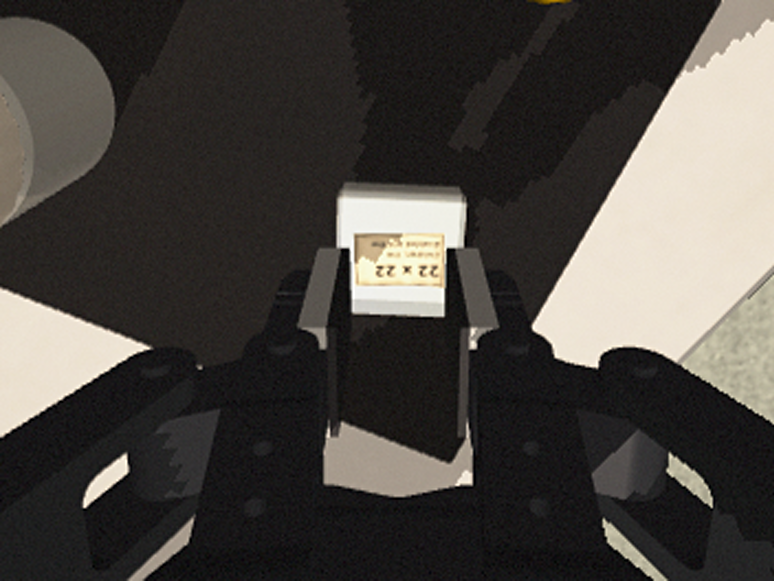

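The wrist view shows the pads standing above the box's edges (pads at columns 348–447 are narrower than the box at 340–465). The box is still flat and well aligned, with its far edge at row 190 and near edge at row 315. The pads are too high, and I'll check the box's position along tool x.

```bash
python3 -c "
from h import *
V=lambda u,v,z:ray('wrist',(u+.5)/2.2-.5+80,(v+.5)/2.2-.5+120,z)
s=sense();y=np.radians(s['tcp_rot'][2]);X=np.array([np.cos(y),np.sin(y)]);Y=np.array([np.sin(y),-np.cos(y)])
for p in [(404,190,17),(404,205,19),(404,315,19),(340,200,17),(466,200,17),(320,250,15),(477,250,15)]:
  q=V(*p)[:2];d=q-s['tool_pos'][:2];print(p,q.round(1),'toolx',(d@X).round(1),'tooly',(d@Y).round(1))"
```

```text
(404, 190, 17) [580.8 154.4] toolx 17.9 tooly 1.7
(404, 205, 19) [582.3 151.8] toolx 14.8 tooly 1.7
(404, 315, 19) [596.4 126.5] toolx -14.1 tooly 1.8
(340, 200, 17) [568.7 144.8] toolx 15.4 tooly -13.5
(466, 200, 17) [594.9 159.4] toolx 15.4 tooly 16.5
(320, 250, 15) [570.7 130.1] toolx 1.5 tooly -18.9
(477, 250, 15) [604.5 148.9] toolx 1.5 tooly 19.8
```

```bash
python3 -c "
from h import *
V=lambda u,v,z:ray('wrist',(u+.5)/2.2-.5+80,(v+.5)/2.2-.5+120,z)
s=sense();y=np.radians(s['tcp_rot'][2]);X=np.array([np.cos(y),np.sin(y)])
for z in (10,15,20,25,30,35,40):
  a,b=V(348,249,z)[:2],V(447,249,z)[:2];print(z,np.linalg.norm(a-b).round(1),((a+b)/2-s['tool_pos'][:2])@X)"
```

```text
10 25.2 -0.4288527799909642
15 24.4 1.8004866681533436
20 23.6 4.029826116297731
25 22.9 6.259165564442094
30 22.1 8.488505012586453
35 21.3 10.717844460730815
40 20.5 12.947183908875203
```

carry_out(
  increments=[0, 0.004, 0, 0, 0, 0, 0.06, 0, 0.004, 0, 0, 0, 0, 0.06, 0, 0.004, 0, 0, 0, 0, 0.06, 0, 0.004, 0, 0, 0, 0, 0.06, 0, 0.004, 0.003, 0, 0, 0, 0.06, 0, 0.004, 0.006, 0, 0, 0, 0.06, 0, 0.004, 0.01, 0, 0, 0, 0.06, 0, 0.004, 0.013, 0, 0, 0, 0.06, 0, 0.004, 0.017, 0, 0, 0, 0.06, 0, 0.004, 0.02, 0, 0, 0, 0.06],
)

```text
time: 5.25
tool_pos: [589.2, 138.7, -2.3]
tcp_rot: [-180.0, -0.0, 119.0]
ft_force: [-0.6, -0.0, 0.2]
finger_gap: 45.1
grip_force: 0.0
```

```bash
python3 -c "
from h import *
import cv2
go([588,138,6],29)
im=viewer.snapshot('wrist')[120:,80:432]
cv2.imwrite('pics/w3.png',cv2.resize(im[:,:,::-1],None,fx=2.2,fy=2.2,interpolation=cv2.INTER_CUBIC))"
```

```text
t 5.25 pos [589.2 138.7  -2.3] rot [-179.99   -0.    119.  ] gap 45.1 J6 -20.6 F [-0.6 -0.   0.2] grip 0.0
frac [-0.0001 -0.0035 -0.0207  0.      0.      0.    ]
```

View pics/w3.png

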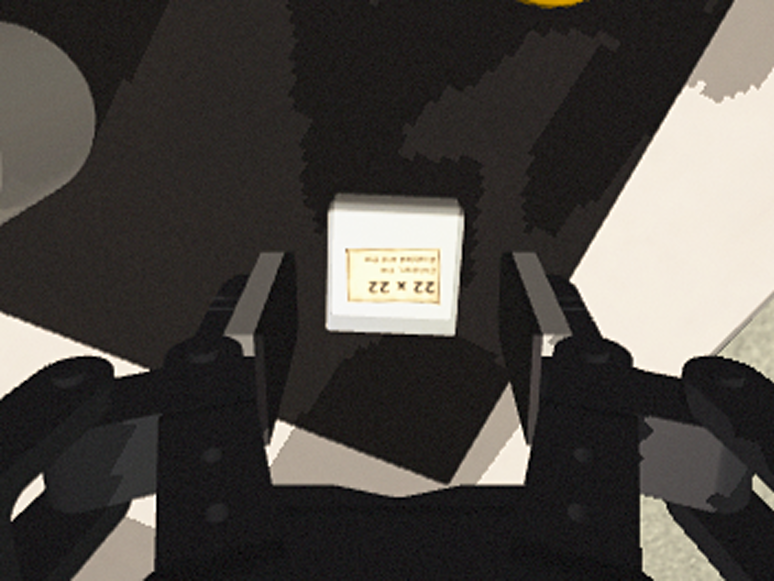

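The box lies centred between the open pads (columns 296 and 515, tips at row 252). There is no contact although the TCP reads below the mat top, so I'll estimate the tip height.

```bash
python3 -c "
from h import *
V=lambda u,v,z:ray('wrist',(u+.5)/2.2-.5+80,(v+.5)/2.2-.5+120,z)
s=sense();y=np.radians(s['tcp_rot'][2]);X=np.array([np.cos(y),np.sin(y)]);Y=np.array([np.sin(y),-np.cos(y)])
for z in (4,10,15,20,25,30):
  a,b=V(296,253,z)[:2],V(514,253,z)[:2];print(z,np.linalg.norm(a-b).round(1),(((a+b)/2-s['tool_pos'][:2])@X).round(1))
for p in [(330,205,17),(463,205,17),(458,333,17),(326,330,17)]:
  d=V(*p)[:2]-s['tool_pos'][:2];print((d@X).round(1),(d@Y).round(1))
c=viewer.get_calibration('wrist');print(-c['R'].T@c['t'],c['R'][2],c['fx'])
"
```

```text
4 54.7 -0.4
10 52.6 2.3
15 50.9 4.6
20 49.2 6.8
25 47.5 9.1
30 45.8 11.4
17.2 -15.1
17.3 14.9
-15.3 14.6
-14.5 -16.9
[554.34329715 201.85824703 164.23979692] [ 0.13760065 -0.24865273 -0.95876894] 315.73779096534133
```

carry_out(
  increments=[0.003, -0.002, 0.003, 0, 0, 0, 0.06, 0.003, -0.002, 0.006, 0, 0, 0, 0.06, 0.003, -0.002, 0.01, 0, 0, 0, 0.06, 0.003, -0.002, 0.013, 0, 0, 0, 0.06, 0.003, -0.002, 0.016, 0, 0, 0, 0.06, 0.003, -0.002, 0.018, 0, 0, 0, 0.06, 0.003, -0.002, 0.018, 0, 0, 0, -0.4, 0.003, -0.002, 0.018, 0, 0, 0, -0.4, 0.003, -0.002, 0.018, 0, 0, 0, -0.4, 0.003, -0.002, 0.018, 0, 0, 0, -0.4],
)

```text
time: 6.55
tool_pos: [588.2, 139.5, -9.1]
tcp_rot: [180.0, 0.0, 119.0]
ft_force: [0.1, 0.8, 1.9]
finger_gap: 28.8
grip_force: 39.4
```

```bash
python3 -c "
from h import *
go([588,138,6],29)"
```

```text
t 6.55 pos [588.2 139.5  -9.1] rot [1.7997e+02 1.0000e-02 1.1901e+02] gap 28.8 J6 -20.5 F [0.1 0.8 1.9] grip 39.4
frac [-0.0029 -0.0023 -0.0376  0.      0.      0.    ]
```

Gap 28.8 against a 31 mm box suggests the pads are on the lid bevel, so I'll regrip 6 mm lower.

carry_out(
  increments=[0, 0, 0, 0, 0, 0, 0, 0, 0, 0, 0, 0, 0, 0, 0, 0, 0.005, 0, 0, 0, 0, 0, 0, 0.009, 0, 0, 0, 0, 0, 0, 0.013, 0, 0, 0, 0, 0, 0, 0.015, 0, 0, 0, 0, 0, 0, 0.015, 0, 0, 0, -0.4, 0, 0, 0.015, 0, 0, 0, -0.4, 0, 0, 0.015, 0, 0, 0, -0.4, 0, 0, 0.015, 0, 0, 0, -0.4],
)

```text
time: 7.8
tool_pos: [588.1, 139.4, -15.2]
tcp_rot: [180.0, 0.0, 119.0]
ft_force: [0.4, 0.2, 0.2]
finger_gap: 29.8
grip_force: 39.4
```

```bash
python3 -c "
from h import *
go([588,138,-15],29)"
```

```text
t 7.8 pos [588.1 139.4 -15.2] rot [179.99   0.   119.01] gap 29.8 J6 -20.5 F [0.4 0.2 0.2] grip 39.4
frac [-0.003  -0.0019 -0.0005  0.      0.      0.    ]
```

carry_out(
  increments=[0, 0, -0.1, 0, 0, 0, -0.4, 0, 0, -0.25, 0, 0, 0, -0.4, 0, 0, -0.4, 0, 0, 0, -0.4, 0, 0, -0.5, 0, 0, 0, -0.4, -0.1, -0.06, -0.5, 0, 0, -0.03, -0.4, -0.2, -0.12, -0.5, 0, 0, -0.06, -0.4, -0.3, -0.18, -0.5, 0, 0, -0.09, -0.4, -0.4, -0.24, -0.5, 0, 0, -0.12, -0.4, -0.5, -0.3, -0.5, 0, 0, -0.14, -0.4, -0.55, -0.33, -0.5, 0, 0, -0.17, -0.4],
)

```text
time: 9.05
tool_pos: [578.7, -119.5, 184.5]
tcp_rot: [-180.0, -0.0, -179.7]
ft_force: [-0.1, -0.3, -1.1]
finger_gap: 30.0
grip_force: 39.4
```

```bash
python3 -c "
from h import *
go([576,-371,80],90)"
```

```text
t 9.05 pos [ 578.7 -119.5  184.5] rot [-1.7998e+02 -2.0000e-02 -1.7966e+02] gap 30.0 J6 -107.0 F [-0.1 -0.3 -1.1] grip 39.4
frac [ 0.0105 -0.6288  0.2613  0.      0.      0.0009]
```

carry_out(
  increments=[0.01, -0.15, 0, 0, 0, 0.001, -0.4, 0.01, -0.3, 0, 0, 0, 0.001, -0.4, 0.01, -0.45, 0, 0, 0, 0.001, -0.4, 0.01, -0.58, 0, 0, 0, 0.001, -0.4, 0.01, -0.629, 0, 0, 0, 0.001, -0.4, 0.01, -0.629, 0.1, 0, 0, 0.001, -0.4, 0.01, -0.629, 0.2, 0, 0, 0.001, -0.4, 0.01, -0.629, 0.3, 0, 0, 0.001, -0.4, 0.01, -0.629, 0.35, 0, 0, 0.001, -0.4, 0.01, -0.629, 0.35, 0, 0, 0.001, -0.4],
)

```text
time: 10.3
tool_pos: [574.9, -367.2, 42.9]
tcp_rot: [179.9, -0.2, 179.8]
ft_force: [0.3, 0.1, 0.0]
finger_gap: 30.1
grip_force: 39.4
```

```bash
python3 -c "
from h import *
import cv2
go([576,-371,-14],90)
c=viewer.get_calibration('wrist');im=viewer.snapshot('wrist')
cv2.imwrite('pics/w4.png',cv2.resize(im[:,:,::-1],(800,600)))"
```

```text
t 10.3 pos [ 574.9 -367.2   42.9] rot [ 1.7987e+02 -1.6000e-01  1.7982e+02] gap 30.1 J6 -126.7 F [0.3 0.1 0. ] grip 39.4
frac [-0.0027 -0.0094  0.1423  0.      0.     -0.0005]
```

View pics/w4.png

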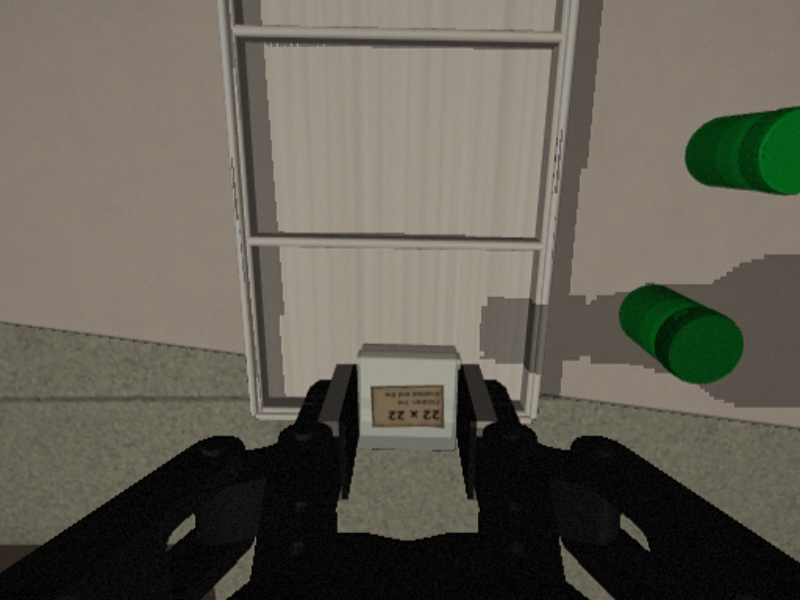

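The box is held flat. The tray shows dividers at rows 242 and 34, the end wall at row 412 and the side walls at columns 245 and 545.

```bash
python3 -c "
from h import *
W=lambda u,v,z:ray('wrist',(u+.5)/1.5625-.5,(v+.5)/1.5625-.5,z)[:2].round(1)
for p in [(395,36,14),(395,242,14),(395,413,14),(247,242,14),(545,242,14)]: print(p,W(*p))
go([576,-371,-13],90)"
```

```text
(395, 36, 14) [ 463.5 -372.5]
(395, 242, 14) [ 538.5 -373.2]
(395, 413, 14) [ 615.9 -374. ]
(247, 242, 14) [ 538.3 -433. ]
(545, 242, 14) [ 538.7 -312.6]
t 10.35 pos [ 576.1 -368.3   45.1] rot [ 1.7999e+02 -1.0000e-02  1.7981e+02] gap 30.2 J6 -126.7 F [ 0.5 -0.1  0.4] grip 39.4
frac [ 0.0002 -0.0068  0.1452  0.      0.     -0.0005]
```

carry_out(
  increments=[-0.002, -0.01, 0.06, 0, 0, 0, -0.4, -0.002, -0.01, 0.11, 0, 0, 0, -0.4, -0.002, -0.01, 0.135, 0, 0, 0, -0.4, -0.002, -0.01, 0.145, 0, 0, 0, -0.4, -0.002, -0.01, 0.149, 0, 0, 0, -0.4, -0.002, -0.01, 0.149, 0, 0, 0, -0.4, -0.002, -0.01, 0.149, 0, 0, 0, -0.1, -0.002, -0.01, 0.149, 0, 0, 0, 0.1, -0.002, -0.01, 0.149, 0, 0, 0, 0.1, -0.002, -0.01, 0.149, 0, 0, 0, 0.1],
)

```text
time: 11.6
tool_pos: [576.7, -372.7, -14.8]
tcp_rot: [-180.0, 0.0, 179.8]
ft_force: [0.3, 0.7, 0.1]
finger_gap: 47.1
grip_force: 0.0
```

carry_out(
  increments=[0, 0, -0.03, 0, 0, 0, 0.1, 0, 0, -0.12, 0, 0, 0, 0.1, 0, 0, -0.25, 0, 0, 0, 0.1, 0, 0, -0.4, 0, 0, 0, 0.1, 0, 0, -0.5, 0, 0, 0, 0.2, 0, 0.13, -0.5, 0, 0, 0, 0.2, 0.1, 0.28, -0.5, 0, 0, 0, 0.2, 0.2, 0.4, -0.5, 0, 0, 0, 0.2, 0.3, 0.52, -0.5, 0, 0, 0, 0.2, 0.4, 0.6, -0.5, 0, 0, 0, 0.2],
)

```text
time: 12.85
tool_pos: [416.6, -130.5, 186.0]
tcp_rot: [-180.0, 0.1, 179.8]
ft_force: [-0.3, -0.3, 1.0]
finger_gap: 51.1
grip_force: 0.0
```

```bash
python3 -c "
from h import *
go([409,127,110],90)"
```

```text
t 12.85 pos [ 416.6 -130.5  186. ] rot [-1.7998e+02  9.0000e-02  1.7983e+02] gap 51.1 J6 -114.0 F [-0.3 -0.3  1. ] grip 0.0
frac [ 2.090e-02  6.436e-01  1.900e-01  0.000e+00  0.000e+00 -5.000e-04]
```

carry_out(
  increments=[0.019, 0.15, 0, 0, 0, 0, 0.2, 0.019, 0.3, 0, 0, 0, 0, 0.2, 0.019, 0.45, 0, 0, 0, 0, 0.2, 0.019, 0.6, 0, 0, 0, 0, 0.2, 0.019, 0.645, 0, 0, 0, 0, 0.2, 0.019, 0.645, 0.05, 0, 0, 0, 0.2, 0.019, 0.645, 0.15, 0, 0, 0, 0.2, 0.019, 0.645, 0.25, 0, 0, 0, 0.2, 0.019, 0.645, 0.28, 0, 0, 0, 0.2, 0.019, 0.645, 0.28, 0, 0, 0, 0.2],
)

```text
time: 14.1
tool_pos: [410.8, 125.9, 73.6]
tcp_rot: [-180.0, -0.0, 179.8]
ft_force: [-0.3, 0.4, 1.3]
finger_gap: 51.1
grip_force: 0.0
```

```bash
python3 -c "
from h import *
import cv2
go([409,127.5,-10],90)
c=viewer.get_calibration('wrist');im=viewer.snapshot('wrist')
cv2.imwrite('pics/w5.png',cv2.resize(im[:,:,::-1],(800,600)))"
```

```text
t 14.1 pos [410.8 125.9  73.6] rot [-1.8000e+02 -2.0000e-02  1.7979e+02] gap 51.1 J6 -79.6 F [-0.3  0.4  1.3] grip 0.0
frac [ 0.0046  0.0039  0.2089  0.      0.     -0.0006]
```

View pics/w5.png

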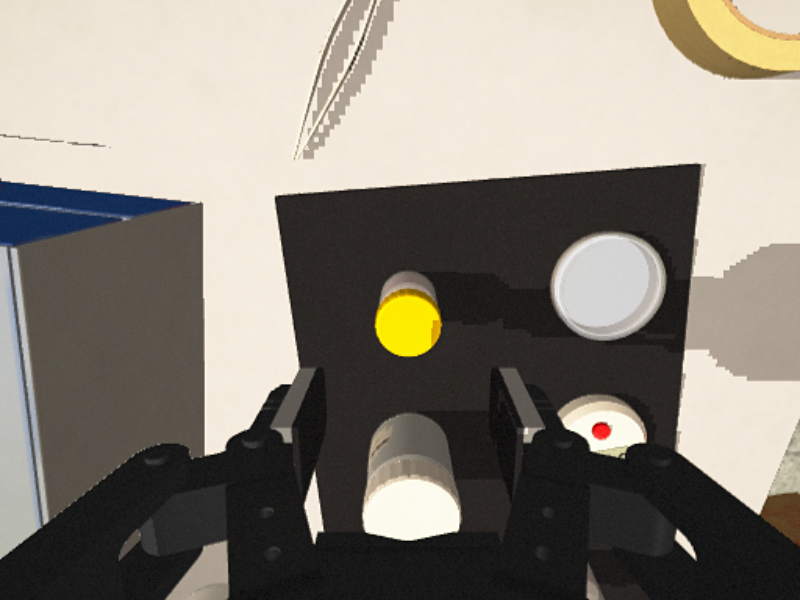

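The vial's yellow cap is at (408,323), the jar behind it at (412,500) and the dish at (608,286). The way down is clear.

```bash
python3 -c "
from h import *
W=lambda u,v,z:ray('wrist',(u+.5)/1.5625-.5,(v+.5)/1.5625-.5,z)[:2].round(1)
q=W(408,323,50);print(q,W(412,505,64));go([q[0],q[1],-7],90)"
```

```text
[406.5 126.3] [484.1 127.8]
t 14.15 pos [411.7 126.1  74.6] rot [1.7998e+02 8.0000e-02 1.7978e+02] gap 51.4 J6 -79.6 F [-1.1 -0.7  0.4] grip 0.0
frac [ 0.0131  0.0004  0.2039  0.      0.     -0.0006]
```

carry_out(
  increments=[0.0125, 0, 0.05, 0, 0, 0, 0.2, 0.0125, 0, 0.1, 0, 0, 0, 0.2, 0.0125, 0, 0.15, 0, 0, 0, 0.2, 0.0125, 0, 0.19, 0, 0, 0, 0.2, 0.0125, 0, 0.204, 0, 0, 0, 0.2, 0.0125, 0, 0.204, 0, 0, 0, 0.2, 0.0125, 0, 0.204, 0, 0, 0, -0.5, 0.0125, 0, 0.204, 0, 0, 0, -0.5, 0.0125, 0, 0.204, 0, 0, 0, -0.5, 0.0125, 0, 0.204, 0, 0, 0, -0.5],
)

```text
time: 15.4
tool_pos: [406.8, 126.1, -7.6]
tcp_rot: [180.0, 0.1, 179.8]
ft_force: [-1.3, -0.7, 6.0]
finger_gap: 26.9
grip_force: 39.1
```

carry_out(
  increments=[0, 0, -0.05, 0, 0, 0, -0.5, 0, 0, -0.15, 0, 0, 0, -0.5, 0, 0, -0.3, 0, 0, 0, -0.5, 0, 0, -0.4, 0, 0, 0, -0.5, 0, 0, -0.48, 0, 0, 0, -0.5, -0.02, -0.1, -0.5, 0, 0, 0, -0.5, -0.05, -0.25, -0.5, 0, 0, 0, -0.5, -0.08, -0.38, -0.5, 0, 0, 0, -0.5, -0.1, -0.5, -0.5, 0, 0, 0, -0.5, -0.12, -0.6, -0.5, 0, 0, 0, -0.5],
)

```text
time: 16.65
tool_pos: [452.9, -116.1, 191.5]
tcp_rot: [-180.0, 0.0, 179.7]
ft_force: [0.5, 0.1, 0.1]
finger_gap: 26.0
grip_force: 39.3
```

```bash
python3 -c "
from h import *
go([501,-372,60],90)"
```

```text
t 16.65 pos [ 452.9 -116.1  191.5] rot [-1.8000e+02  1.0000e-02  1.7973e+02] gap 26.0 J6 -110.4 F [0.5 0.1 0.1] grip 39.3
frac [-0.1232 -0.6393  0.3286  0.      0.     -0.0007]
```

carry_out(
  increments=[-0.03, -0.13, 0, 0, 0, 0, -0.5, -0.06, -0.28, 0, 0, 0, 0, -0.5, -0.09, -0.43, 0, 0, 0, 0, -0.5, -0.11, -0.56, 0, 0, 0, 0, -0.5, -0.123, -0.639, 0, 0, 0, 0, -0.5, -0.123, -0.639, 0.1, 0, 0, 0, -0.5, -0.123, -0.639, 0.2, 0, 0, 0, -0.5, -0.123, -0.639, 0.3, 0, 0, 0, -0.5, -0.123, -0.639, 0.36, 0, 0, 0, -0.5, -0.123, -0.639, 0.36, 0, 0, 0, -0.5],
)

```text
time: 17.9
tool_pos: [499.3, -368.3, 44.5]
tcp_rot: [179.8, -0.2, 179.8]
ft_force: [-0.0, 0.2, 0.4]
finger_gap: 26.5
grip_force: 39.4
```

```bash
python3 -c "
from h import *
import cv2
go([501,-372,-6.5],90)
im=viewer.snapshot('wrist')
cv2.imwrite('pics/w6.png',cv2.resize(im[:,:,::-1],(800,600)))"
```

```text
t 17.9 pos [ 499.3 -368.3   44.5] rot [179.78  -0.25 179.79] gap 26.5 J6 -130.9 F [-0.   0.2  0.4] grip 39.4
frac [-0.0042 -0.0093  0.1275  0.      0.     -0.0006]
```

View pics/w6.png

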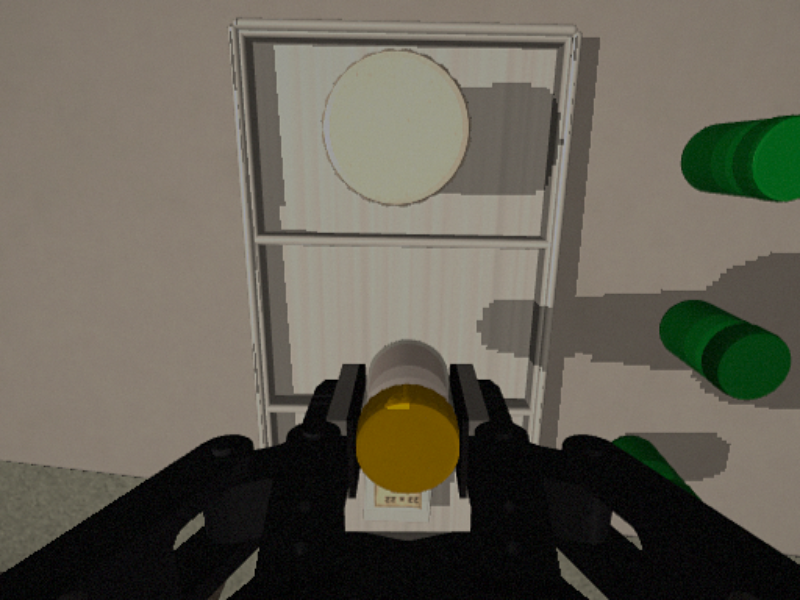

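The vial is held upright over the middle compartment. The jar and coverslip box stand in their own compartments. I'll lower and release.

carry_out(
  increments=[0, 0, 0.05, 0, 0, 0, -0.5, 0, 0, 0.09, 0, 0, 0, -0.5, 0, 0, 0.115, 0, 0, 0, -0.5, 0, 0, 0.128, 0, 0, 0, -0.5, 0, 0, 0.134, 0, 0, 0, -0.5, 0, 0, 0.134, 0, 0, 0, -0.5, 0, 0, 0.134, 0, 0, 0, -0.2, 0, 0, 0.134, 0, 0, 0, 0, 0, 0, 0.134, 0, 0, 0, 0.1, 0, 0, 0.134, 0, 0, 0, 0.1],
)

```text
time: 19.2
tool_pos: [501.3, -370.0, -6.0]
tcp_rot: [-180.0, 0.0, 179.8]
ft_force: [-0.5, 0.3, 0.4]
finger_gap: 47.1
grip_force: 0.0
```

carry_out(
  increments=[0, 0, -0.03, 0, 0, 0, 0.1, 0, 0, -0.1, 0, 0, 0, 0.1, 0, 0, -0.2, 0, 0, 0, 0.1, 0, 0, -0.35, 0, 0, 0, 0.1, 0, 0, -0.5, 0, 0, 0, 0.1, 0, 0.1, -0.5, 0, 0, 0, 0.1, 0.1, 0.2, -0.5, 0, 0, 0, 0.1, 0.2, 0.3, -0.5, 0, 0, 0, 0.1, 0.2, 0.35, -0.5, 0, 0, 0, 0.1, 0.2, 0.35, -0.5, 0, 0, 0, 0.1],
)

```text
time: 20.45
tool_pos: [422.4, -229.0, 195.2]
tcp_rot: [-179.9, 0.1, 179.9]
ft_force: [-1.0, -0.2, 0.3]
finger_gap: 47.1
grip_force: 0.0
```

```bash
python3 -c "
from h import *
import cv2
go([501,-372,-6.5],90)
im=viewer.snapshot('scene')[100:335,130:410]
cv2.imwrite('pics/end.png',cv2.resize(im[:,:,::-1],None,fx=2.5,fy=2.5,interpolation=cv2.INTER_CUBIC))"
```

```text
t 20.45 pos [ 422.4 -229.   195.2] rot [-1.7993e+02  1.3000e-01  1.7986e+02] gap 47.1 J6 -124.5 F [-1.  -0.2  0.3] grip 0.0
frac [-1.973e-01 -3.569e-01  5.043e-01  0.000e+00  0.000e+00 -4.000e-04]
```

View pics/end.png

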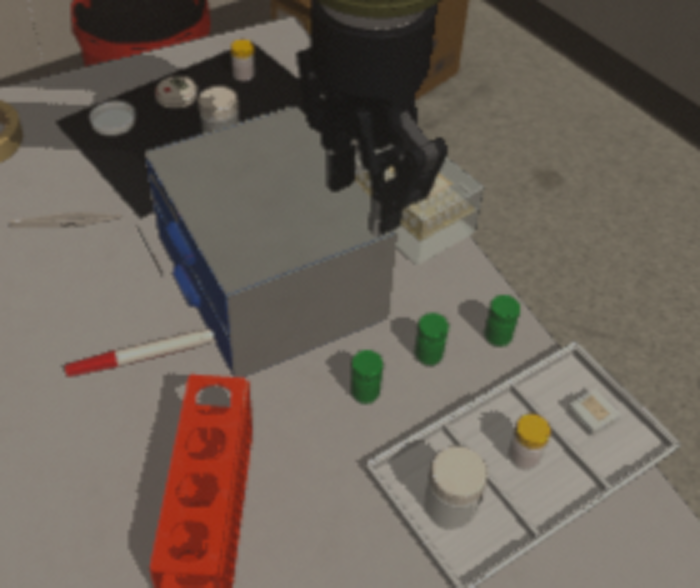

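The tray holds the jar at (456,488), the vial upright at (530,441) and the box flat at (595,410), each in its own compartment. The spare jar at (219,107) and spare vial at (242,60) still stand on the mat, and the gripper is clear.

```bash
python3 -c "
from bench import order
print(order.hand_in())"
```

```text
the job is handed in; nothing more can be done
None
```

I handed in the job at about 20 s: in the last picture the tray holds one jar, one vial and the coverslip box, each upright in its own compartment, and the spare jar and vial still stand on the mat; no verdict came back.

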